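Shut the centrifuge and touch its start key

TASK

Start the small bench centrifuge: with the fingertips, gently push its half-open lid down until it is fully shut, then lightly press the round start key right down and let it come back up. Leave the square key and the bar key alone, do not disturb the beakers, bottle, jar and vials around it, and pick nothing up.

Things in the scene. Friction and masses are not known exactly. Their poses are not given: they have to be found in the camera images.
- centrifuge: White bench centrifuge, fixed, 200 mm wide (y). Origin: on the table; x axis points from its front (nearer the robot, x = -125 mm) to the hinge side (x = +120 mm). The front 85 mm is a flat key deck 80 mm high; behind it is the rotor chamber, 100 mm high, under the lid. The three keys stand in a row along y on the deck at x = -85 mm, centres 58 mm apart, in any order.
- lid (a joint): Lid of the centrifuge, a plate 160 x 196 x 14 mm hinged on the far side: 0 = shut (top face level, 116 mm above the table), grows as the front edge rises; starts between 0.45 and 0.8 rad. Stiff hinge: it stays where it is left, and 1 to 3 N down at the front edge moves it.
- lid_press (a point): Point on the lid's top face, in the middle of its width, 20 mm behind the front edge; 140 mm from the hinge axis along the lid and 14 mm above it square to the lid. Moves with the lid; its x axis points to the hinge along the lid.
- lid_hinge (a point): Point on the hinge axis (parallel to the centrifuge's y), mid width, 102 mm above the table.
- start (a joint): Spring key: the START key, the only round one, 30 mm diameter, dark plastic, standing 12 mm proud of its bezel. Joint value 0 = up, grows as pressed, 0.005 m = fully down; starts to move at about 1.6 N, fully down at about 5 N, springs back when let go.
- start_top (a point): Centre of the start key's top face, 94 mm above the table when up.
- square (a joint): Spring key: the small square key, 18 x 18 mm, not to be pressed, dark plastic, standing 12 mm proud of its bezel. Joint value 0 = up, grows as pressed, 0.005 m = fully down; starts to move at about 1.6 N, fully down at about 5 N, springs back when let go.
- square_top (a point): Centre of the square key's top face.
- bar (a joint): Spring key: the long bar key, 46 mm along the centrifuge's x, 16 mm along y, not to be pressed, dark plastic, standing 12 mm proud of its bezel. Joint value 0 = up, grows as pressed, 0.005 m = fully down; starts to move at about 1.6 N, fully down at about 5 N, springs back when let go.
- bar_top (a point): Centre of the bar key's top face.
- start_base: Flat aluminium bezel plate (54 x 46 x 2 mm) under the start key, fixed on the deck; origin at the centre of its underside.
- square_base: Flat aluminium bezel plate (54 x 46 x 2 mm) under the square key, fixed on the deck; origin at the centre of its underside.
- bar_base: Flat aluminium bezel plate (54 x 46 x 2 mm) under the bar key, fixed on the deck; origin at the centre of its underside.
- beaker0: Glass beaker, 72 mm diameter, 95 mm high, standing in a white tray to the left of the centrifuge (the tray, 240 x 260 mm, 22 mm high, is fixed). Origin: centre of its underside. Bystander.
- beaker1: Glass beaker, 72 mm diameter, 95 mm high, standing in a white tray to the left of the centrifuge (the tray, 240 x 260 mm, 22 mm high, is fixed). Origin: centre of its underside. Bystander.
- beaker2: Glass beaker, 72 mm diameter, 95 mm high, standing in a white tray to the left of the centrifuge (the tray, 240 x 260 mm, 22 mm high, is fixed). Origin: centre of its underside. Bystander.
- bottle: Amber bottle, 64 mm diameter, 150 mm high, right of the centrifuge. Origin: centre of its underside. Bystander.
- jar: Glass jar, 60 mm diameter, 70 mm high, right of the centrifuge. Origin: centre of its underside. Bystander.
- vial0: Small capped vial, 26 mm diameter, 45 mm high, standing just in front of the key deck. Origin: centre of its underside. Bystander.
- vial1: Small capped vial, 26 mm diameter, 45 mm high, standing just in front of the key deck. Origin: centre of its underside. Bystander.

How it is judged:
By the outcome, as a careful person would: the job done as asked, in the order asked, and still so for the second after the job is handed in, with the robot touching nothing.
It also fails if it takes over 38 s, if anything falls off the work surface, if the arm or the gripper's body presses on something with over 40 N, if the wrist force passes 120 N, or if a joint passes its speed limit or range.

ROBOT

A 6-joint arm with a two-finger parallel gripper is mounted at the origin on the work surface. World frame = base frame: x ahead of the robot, y to its left, z up, the work surface at z = 0. Lengths are in m, angles in rad, forces in N, time in s.
With the tool pointing down it reaches from about 0.375 to 0.975 m from the base axis. Payload 3.8 kg.
Tool frame: the origin (TCP) lies on the front face of the gripper's body, between the roots of the fingers; the fingertips stand tcp_to_tips ahead of it and the grasp point (between the pads) lies 54 mm ahead of it (tcp_to_tips is the distance from the TCP to the fingertips, in m); z points along the fingers, y is the line along which they close (so a half turn about z gives the same grasp; the last joint's range is limited). The gripper opens to 85 mm and grips with 20 to 120 N. Pads are 22 mm wide; open, the fingers measure 114 mm over their backs; the gripper's body (76 mm by 85 mm) begins 54 mm behind the grasp point. The pads swing forward as they close: fully open they stand 13 mm farther back than shut.
Start: joints at [1.194, 0.264, 1.604, -0, 1.274, -0.037], TCP at [0.225, 0.636, 0.304] pointing down, gripper open.
Joint ranges: [-2.63, 2.63], [-0.94, 2.18], [0.31, 2.57], [-1.31, 4.45], [0, 2.66], [-2.55, 2.55]. Speed limits (rad/s): [2.57, 2.57, 3.14, 3.14, 3.14, 3.14].

INTERFACE

Orientations are given as a unit quaternion [x, y, z, w].
In Python, from rig import observe, read_camera, job_done, recognise, outline_of, tcp_to_tips gives the robot as it stands.
- The arm moves only by the tool move_arm, never from a script. Its argument "targets" is a list of rows, each an object with "delta_pos": the shift along the tool's x, y, z in m, a list of three; "turn": the turn about the tool's z in degrees. In form: [{"delta_pos": [tx, ty, tz], "turn": turn}, ...]. A call has 1 to 12 rows; each row shifts and turns the commanded pose from where the row before left it, along the tool's axes as they then stand; what a row does not reach is not made up. A row lasts 1/10 s, in which the tool goes at most 50 mm and 8.59 degrees, less where a joint would pass 70% of its speed; a pose out of reach is approached as far as the arm can. A call is refused whole if a number of a shift passes 0.05 or a number of a turn 8.59, either way. A call with a gripper value outside its range is refused whole. "hand" is the closure, from 0 (fully open) to 1 (shut), set as the call begins (left out, the last holds). The fingers move at their own pace and stop on an object; "force" is the grip in N (left out, the last holds). Time passes only in rows, so rows that do not move let the fingers close. It gives the time, the measured TCP pose, the force, the opening and the grip force at its end, in the units of the state.
- observe(): the state, without advancing time (a new reading comes with each control period).
- read_camera(name): name is "scene" or "top" or "wrist"; returns a dict with "pixels" (400x640x3 uint8, red, green, blue), "intrinsics" (3x3 intrinsics, pixels), "xyz" and "attitude" of the camera in the world; the wrist camera has in their place "hand_eye" (4x4, takes a point from camera to tool coordinates, whose origin is the TCP and whose axes are the flange's). Camera axes: x right, y down, z forward; pixel columns grow to the right and rows downward; lengths in m; the calibration is good to about 2 mm. The wrist camera is an equidistant fisheye: a pixel r from the principal point sees the ray r / f radians off the axis. A picture is of the moment at which its call begins: read the wrist's pose just before it. There is no depth.
- job_done(): hands the job in; it is judged then, once.
Trained networks look in a picture, given as the dict that the camera call returned (one of the last four; its "shot" number tells which), for a name from the list of things; names that differ only in an ending like _2 or _b are one class to them, and where a whole thing is asked for, a point or a joint stands for the part that bears it (a point fixed in the world has none). Each returns a list of dicts, best first, with "conf" (0 to 1); they miss things now and then, are a little off and sometimes report something else, mostly with a low value. They report only what shows in the picture. A call takes as long as a camera call.
- recognise(picture, thing): "centre" ([x, y, z] in m, in world coordinates, good to about 4 mm: the middle of the surface that is visible of it).
- outline_of(picture, thing): "region" (400x640 bool, what is visible of it).
The state is a dict: "time_s": time; "q": joint angles; "joint_vel": joint speeds; "tau": joint torques, N m; "position": TCP position; "ee_rot": TCP orientation; "ft_force": force on the tool from outside, world axes, zero at the start; "ft_torque": the same for the moment, N m; "opening": finger opening in m; "grasp_force": force on a finger pad.
Only numpy, scipy, OpenCV 4.12 (cv2) and the standard library are available. Lean on these libraries where they do the work, as an engineer would, in place of code of your own. Each camera call takes 0.05 s, during which the arm holds its last target. There are 200 camera calls.

## Working session

There is one attempt and no reset: what is moved stays moved. The work goes in short steps, Python scripts to look and compute and a tool call to move; the robot and the scene stay as the last step left them, time stands still between calls to the robot, and variables do not carry over. Pictures are saved under pics/ and viewed, at most 10 in all, crops included, and the job is handed in when it is done.

Besides the shell and the picture viewer there is one more tool, called after "Call:" as name(argument=value, ...) on one line, values as JSON. move_arm: Moves the arm, as the interface text tells. Its arguments: {"type":"object","properties":{"targets":{"type":"array"},"hand":{"type":"number"},"force":{"type":"number"}},"required":["targets"]}

```bash
mkdir -p pics; ls; python3 - <<'E'
from rig import *
import cv2,numpy as np
s=observe();print({k:np.round(v,3).tolist() for k,v in s.items()});print(tcp_to_tips)
ims=[]
for n in("top","scene"):
    p=read_camera(n);ims.append(p["pixels"]);print(n,p["xyz"],p["attitude"])
    for t in["centrifuge","lid","lid_press","start","start_top","square","bar","start_base","square_base","bar_base","vial0","bottle","jar","beaker0"]:
        print(t,[(np.round(d["centre"],3).tolist(),round(d["conf"],2)) for d in recognise(p,t)[:3]])
for n,i in zip(("top","scene"),ims): cv2.imwrite(f"pics/{n}.png",i[:,:,::-1])
E
```

```text
pics
{'time_s': 0.0, 'q': [1.194, 0.265, 1.605, 0.0, 1.274, -0.037], 'joint_vel': [0.003, 0.001, 0.001, -0.001, -0.0, -0.0], 'tau': [0.002, -51.512, -36.731, -0.0, 0.013, -0.0], 'position': [0.225, 0.636, 0.303], 'ee_rot': [0.169, 0.986, -0.001, -0.0], 'ft_force': [0.312, -0.205, -0.969], 'ft_torque': [-0.041, -0.039, -0.06], 'grasp_force': 0.0, 'opening': 0.085}
0.0726
top [0.45756366 0.12149876 1.21814112] [-0.69992122  0.71271248 -0.02875167  0.0363942 ]
centrifuge [([0.558, -0.023, 0.127], 0.87)]
lid [([0.602, -0.022, 0.179], 0.82)]
lid_press [([0.598, -0.023, 0.179], 0.6), ([0.455, -0.032, 0.096], 0.43)]
start []
start_top [([0.458, -0.084, 0.096], 0.43)]
square [([0.371, 0.0, 0.041], 0.48)]
bar [([0.384, -0.059, 0.046], 0.6), ([0.456, 0.026, 0.094], 0.56)]
start_base [([0.555, -0.021, 0.125], 0.7), ([0.457, -0.088, 0.084], 0.56), ([0.601, -0.019, 0.179], 0.2)]
square_base [([0.458, -0.027, 0.078], 0.83)]
bar_base [([0.454, 0.032, 0.08], 0.9)]
vial0 [([0.383, -0.062, 0.044], 0.5)]
bottle [([0.455, 0.03, 0.094], 0.58)]
jar [([0.455, 0.029, 0.093], 0.66), ([0.578, -0.197, 0.069], 
[... 214 characters left out ...]
1 -0.01570804]
centrifuge [([0.571, 0.024, 0.092], 0.97)]
lid [([0.604, -0.006, 0.179], 0.67), ([0.465, -0.03, 0.079], 0.42)]
lid_press [([0.599, -0.01, 0.173], 0.78)]
start []
start_top []
square [([0.462, -0.024, 0.097], 0.42)]
bar [([0.455, 0.032, 0.096], 0.62)]
start_base [([0.46, -0.078, 0.085], 0.64), ([0.37, 0.008, 0.037], 0.21)]
square_base [([0.463, -0.03, 0.081], 0.52)]
bar_base [([0.457, 0.035, 0.08], 0.86)]
vial0 [([0.391, -0.055, 0.033], 0.67), ([0.373, 0.007, 0.039], 0.65)]
bottle [([0.491, -0.192, 0.092], 0.74), ([0.57, 0.023, 0.089], 0.24)]
jar [([0.573, 0.026, 0.094], 0.26)]
beaker0 [([0.505, 0.184, 0.066], 0.67), ([0.491, 0.292, 0.062], 0.59), ([0.597, 0.236, 0.066], 0.57)]
```

View pics/top.png

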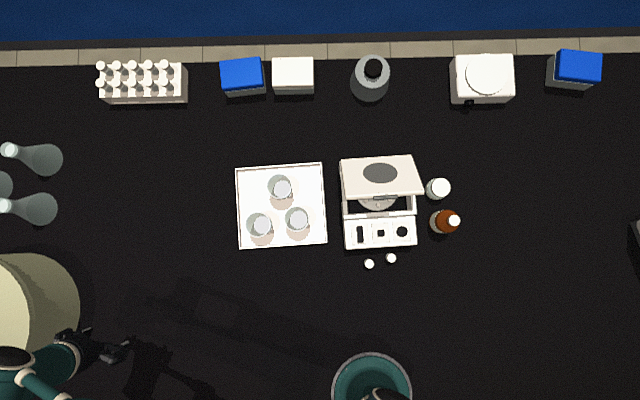

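View pics/scene.png

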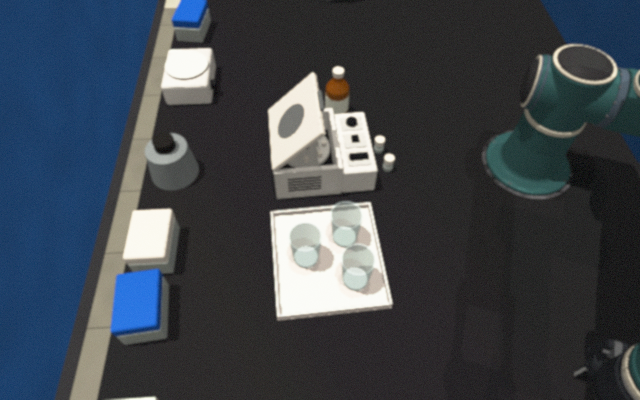

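The top view shows the bar key at pixel (360,234), the square key at (380,233) and the round start key at (402,231). The lid is half open around (380,177), and the vials are at (369,264) and (391,258). The scene view agrees: round at (352,121), bar at (359,156). Next I'll refine the key positions and fit the lid angle.

```bash
cat > h.py <<'E'
from rig import *
import cv2,numpy as np
from scipy.spatial.transform import Rotation as R
def ray_plane(p,uv,z):
    d=R.from_quat(p["attitude"]).apply(np.linalg.inv(p["intrinsics"])@[*uv,1]); o=np.array(p["xyz"])
    return o+d*(z-o[2])/d[2]
def proj(p,X):
    c=R.from_quat(p["attitude"]).inv().apply(np.asarray(X)-p["xyz"])@np.array(p["intrinsics"]).T
    return c[:,:2]/c[:,2:]
def blob(p,uv,r=7):
    g=cv2.cvtColor(p["pixels"],cv2.COLOR_RGB2GRAY)
    u,v=uv; w=np.clip(120-g[v-r:v+r+1,u-r:u+r+1].astype(float),0,None)
    yy,xx=np.mgrid[-r:r+1,-r:r+1]
    return [u+(w*xx).sum()/w.sum(), v+(w*yy).sum()/w.sum()]
E
python3 - <<'E'
from h import *
P={n:read_camera(n) for n in("top","scene")}
px={"top":[(360,234),(380,233),(402,231)],"scene":[(359,156),(355,139),(352,121)]}
K=[]
for n,p in P.items():
    k=np.array([ray_plane(p,blob(p,c),.092) for c in px[n]]); K.append(k); print(n,k.round(4).tolist())
k=np.mean(K,0); d=k[0]-k[2]; yaw=np.arctan2(-d[0],d[1]); print(k.round(4).tolist(),"yaw",yaw,"span",np.linalg.norm(d))
ex=np.array([np.cos(yaw),np.sin(yaw),0]);ey=np.array([-ex[1],ex[0],0])
o=k.mean(0)+.085*ex; o[2]=0; print("origin",o)
for n,p in P.items():
    m=outline_of(p,"lid")[0]; reg=np.array(m["region"]); best=[]
    for th in np.arange(0,1,.02):
        ax=-np.cos(th)*ex+[0,0,np.sin(th)]; nz=np.sin(th)*ex+[0,0,np.cos(th)]
        h=o+.12*ex+[0,0,.102]
        X=[h+a*ax+b*ey+c*nz for a in(0,.16) for b in(-.098,.098) for c in(0,.014)]
        im=np.zeros(reg.shape,np.uint8); cv2.fillConvexPoly(im,cv2.convexHull(proj(p,X).round().astype(np.int32)),1)
        best.append(((im&reg).sum()/(im|reg).sum(),th))
    print(n,m["conf"],reg.sum(),[(round(a,2),round(b,2)) for a,b in sorted(best)[::-1][:4]])
E
```

```text
top [[0.4551, 0.0271, 0.092], [0.4581, -0.0301, 0.092], [0.4606, -0.0881, 0.092]]
scene [[0.4569, 0.0302, 0.092], [0.4607, -0.0273, 0.092], [0.4637, -0.085, 0.092]]
[[0.456, 0.0286, 0.092], [0.4594, -0.0287, 0.092], [0.4622, -0.0865, 0.092]] yaw 0.05363093916612491 span 0.11531949745740834
origin [ 0.54406554 -0.02429589  0.        ]
top 0.82 3164 [(np.float64(0.88), np.float64(0.72)), (np.float64(0.87), np.float64(0.7)), (np.float64(0.87), np.float64(0.74)), (np.float64(0.87), np.float64(0.68))]
scene 0.87 3616 [(np.float64(0.92), np.float64(0.76)), (np.float64(0.91), np.float64(0.78)), (np.float64(0.91), np.float64(0.74)), (np.float64(0.9), np.float64(0.8))]
```

Call:
move_arm(targets=[{"delta_pos": [0, 0, -0.02], "turn": -5}, {"delta_pos": [0, 0, -0.03], "turn": -5}, {"delta_pos": [0, 0, -0.03], "turn": -6}, {"delta_pos": [0, 0, -0.02], "turn": -5.5}], hand=1)

```text
time_s: 2.1
position: [0.2252, 0.6368, 0.4067]
ee_rot: [-0.02, 1.0, 0.001, 0.001]
ft_force: [0.0, -0.4, -0.3]
opening: 0.0283
grasp_force: 0.0
```

Call:
move_arm(targets=[{"delta_pos": [-0.01, -0.02, 0]}, {"delta_pos": [-0.02, -0.042, 0]}, {"delta_pos": [-0.02, -0.042, 0]}, {"delta_pos": [-0.02, -0.042, 0]}, {"delta_pos": [-0.02, -0.042, 0]}, {"delta_pos": [-0.02, -0.042, 0]}, {"delta_pos": [-0.02, -0.042, 0]}, {"delta_pos": [-0.02, -0.042, 0]}, {"delta_pos": [-0.02, -0.042, 0]}, {"delta_pos": [-0.02, -0.042, 0]}, {"delta_pos": [-0.02, -0.042, 0]}, {"delta_pos": [-0.02, -0.042, 0]}])

```text
$.targets[0]: bad value
```

Call:
move_arm(targets=[{"delta_pos": [-0.02, -0.042, 0.01]}, {"delta_pos": [-0.02, -0.042, 0.02]}, {"delta_pos": [-0.02, -0.042, 0.02]}, {"delta_pos": [-0.02, -0.04, 0.02]}, {"delta_pos": [-0.01, -0.02, 0.01]}, {"delta_pos": [0, 0, 0]}])

```text
$.targets[0]: bad value
```

```bash
python3 - <<'E'
from h import *
print(observe()["position"],tcp_to_tips)
cv2.imwrite("pics/s2.png",cv2.resize(read_camera("scene")["pixels"][50:230,200:440,::-1],None,fx=3,fy=3))
E
```

```text
[0.22516649 0.63681447 0.40669552] 0.0726
```

View pics/s2.png

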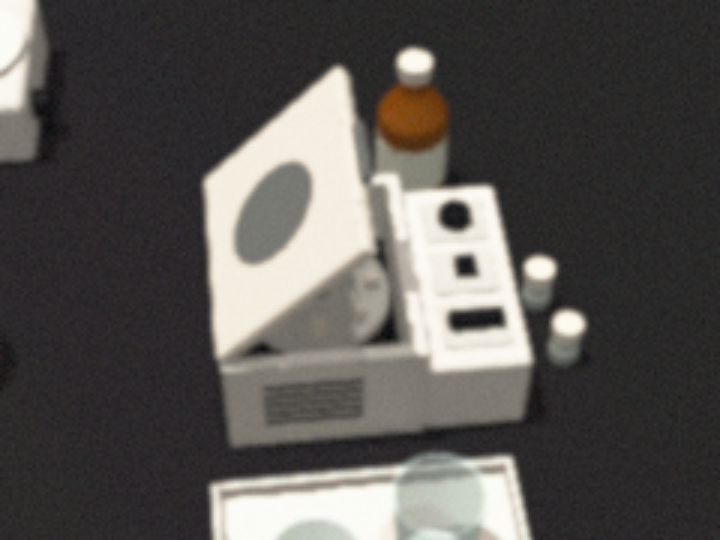

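The crop shows the centrifuge with its lid half open. The round key is at crop (455,215), the square at (467,266) and the bar at (477,320). Neither move ran, because every row needs a "turn" value.

Call:
move_arm(targets=[{"delta_pos": [-0.01, -0.02, 0], "turn": 0}, {"delta_pos": [-0.02, -0.042, 0], "turn": 0}, {"delta_pos": [-0.02, -0.042, 0], "turn": 0}, {"delta_pos": [-0.02, -0.042, 0], "turn": 0}, {"delta_pos": [-0.02, -0.042, 0], "turn": 0}, {"delta_pos": [-0.02, -0.042, 0], "turn": 0}, {"delta_pos": [-0.02, -0.042, 0], "turn": 0}, {"delta_pos": [-0.02, -0.042, 0], "turn": 0}, {"delta_pos": [-0.02, -0.042, 0], "turn": 0}, {"delta_pos": [-0.02, -0.042, 0], "turn": 0}, {"delta_pos": [-0.02, -0.042, 0], "turn": 0}, {"delta_pos": [-0.02, -0.042, 0], "turn": 0}])

```text
time_s: 3.35
position: [0.4722, 0.161, 0.4033]
ee_rot: [-0.017, 1.0, 0.0, -0.0]
ft_force: [0.3, -0.3, 0.9]
opening: 0.0
grasp_force: 0.0
```

Call:
move_arm(targets=[{"delta_pos": [-0.02, -0.042, 0.01], "turn": 0}, {"delta_pos": [-0.02, -0.042, 0.015], "turn": 0}, {"delta_pos": [-0.02, -0.042, 0.015], "turn": 0}, {"delta_pos": [-0.02, -0.04, 0.015], "turn": 0}, {"delta_pos": [-0.01, -0.02, 0.01], "turn": 0}, {"delta_pos": [0, 0, 0], "turn": 0}, {"delta_pos": [0, 0, 0], "turn": 0}])

```text
time_s: 4.05
position: [0.568, -0.02, 0.3379]
ee_rot: [-0.017, 1.0, 0.0, -0.001]
ft_force: [-1.3, -0.2, 1.1]
opening: -0.0001
grasp_force: 0.0
```

```bash
python3 - <<'E'
from h import *
s=observe();print(s["time_s"],s["position"],s["ft_force"])
cv2.imwrite("pics/s3.png",cv2.resize(read_camera("scene")["pixels"][50:230,200:440,::-1],None,fx=3,fy=3))
E
```

```text
4.05 [ 0.56801867 -0.01997953  0.33788461] [-1.26031171 -0.24081159  1.1270194 ]
```

View pics/s3.png

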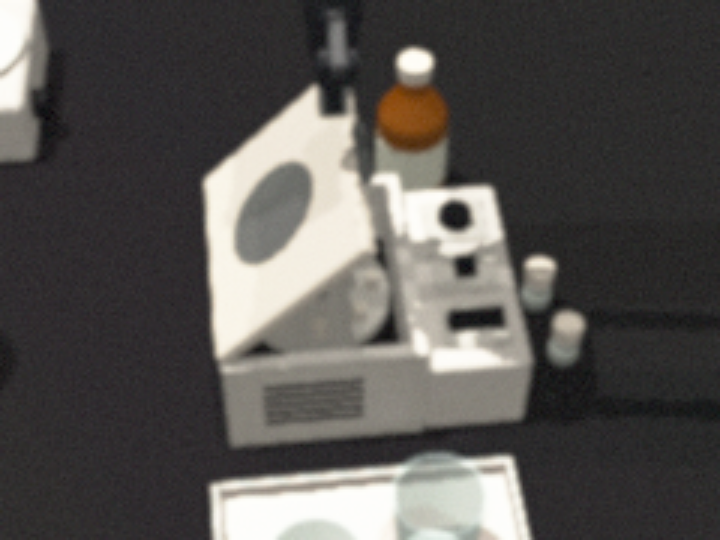

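The closed fingertips hang just above the lid's front edge, at crop (333,105). I'll move about 20 mm toward the hinge, then go down until they touch.

Call:
move_arm(targets=[{"delta_pos": [-0.01, 0.002, 0], "turn": 0}, {"delta_pos": [-0.01, 0.001, 0], "turn": 0}, {"delta_pos": [0, 0, 0.015], "turn": 0}, {"delta_pos": [0, 0, 0.015], "turn": 0}, {"delta_pos": [0, 0, 0.01], "turn": 0}, {"delta_pos": [0, 0, 0], "turn": 0}, {"delta_pos": [0, 0, 0], "turn": 0}])

```text
time_s: 4.8
position: [0.5878, -0.0161, 0.2979]
ee_rot: [-0.018, 1.0, 0.0, -0.001]
ft_force: [0.1, 0.3, 1.6]
opening: 0.0001
grasp_force: 0.0
```

Call:
move_arm(targets=[{"delta_pos": [0, 0, 0.005], "turn": 0}, {"delta_pos": [0, 0, 0.005], "turn": 0}, {"delta_pos": [0, 0, 0.005], "turn": 0}, {"delta_pos": [0, 0, 0.005], "turn": 0}])

```text
time_s: 5.2
position: [0.5883, -0.0162, 0.2786]
ee_rot: [-0.018, 1.0, -0.0, 0.0]
ft_force: [-0.4, -0.4, 0.2]
opening: 0.0
grasp_force: 0.0
```

Call:
move_arm(targets=[{"delta_pos": [0.002, 0, 0.006], "turn": 0}, {"delta_pos": [0.005, 0, 0.006], "turn": 0}, {"delta_pos": [0.005, 0, 0.006], "turn": 0}, {"delta_pos": [0.005, 0, 0.007], "turn": 0}])

```text
time_s: 5.6
position: [0.571, -0.0168, 0.2538]
ee_rot: [-0.018, 1.0, -0.0, 0.0]
ft_force: [0.4, -0.4, 2.9]
opening: 0.0001
grasp_force: 0.9
```

Call:
move_arm(targets=[{"delta_pos": [0.004, 0, 0.006], "turn": 0}, {"delta_pos": [0.004, 0, 0.006], "turn": 0}, {"delta_pos": [0.003, 0, 0.006], "turn": 0}, {"delta_pos": [0.003, 0, 0.006], "turn": 0}])

```text
time_s: 6.0
position: [0.557, -0.0172, 0.2294]
ee_rot: [-0.018, 1.0, 0.0, -0.0]
ft_force: [-0.2, 0.2, 1.3]
opening: -0.0
grasp_force: 0.8
```

```bash
python3 - <<'E'
from h import *
s=observe();print(s["time_s"],s["position"],s["ft_force"])
cv2.imwrite("pics/s4.png",cv2.resize(read_camera("scene")["pixels"][50:230,200:440,::-1],None,fx=3,fy=3))
E
```

```text
6.0 [ 0.55695228 -0.01722695  0.22935419] [-0.18976779  0.19767324  1.29496328]
```

View pics/s4.png

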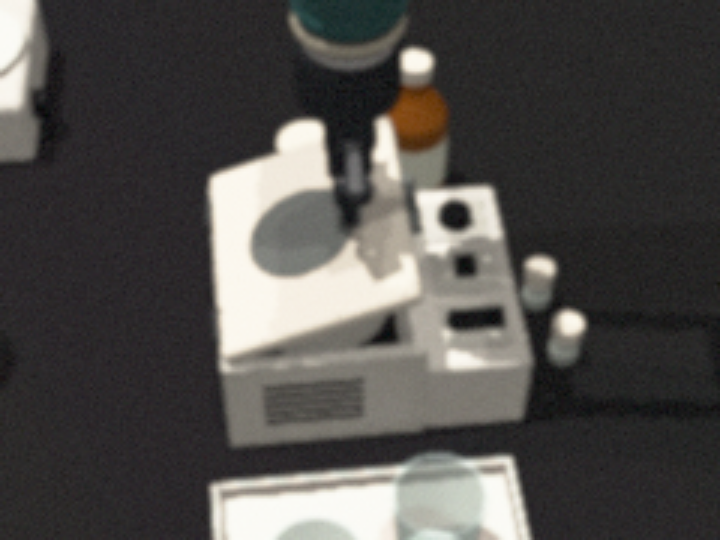

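The lid is going down under the fingertips, which touch it at crop (348,225). I'll carry on along the arc.

Call:
move_arm(targets=[{"delta_pos": [0.003, 0, 0.006], "turn": 0}, {"delta_pos": [0.003, 0, 0.006], "turn": 0}, {"delta_pos": [0.002, 0, 0.006], "turn": 0}, {"delta_pos": [0.002, 0, 0.006], "turn": 0}, {"delta_pos": [0.002, 0, 0.005], "turn": 0}, {"delta_pos": [0, 0, 0.004], "turn": 0}])

```text
time_s: 6.65
position: [0.5446, -0.0177, 0.1961]
ee_rot: [-0.018, 1.0, 0.0, -0.001]
ft_force: [-0.9, 0.3, 1.1]
opening: 0.0001
grasp_force: 0.7
```

Call:
move_arm(targets=[{"delta_pos": [0, 0, 0.003], "turn": 0}, {"delta_pos": [0, 0, 0.002], "turn": 0}, {"delta_pos": [0, 0, 0], "turn": 0}])

```text
time_s: 6.95
position: [0.5451, -0.0176, 0.1914]
ee_rot: [-0.018, 1.0, 0.0, -0.0]
ft_force: [-0.1, 1.2, 0.3]
opening: -0.0002
grasp_force: 0.0
```

Call:
move_arm(targets=[{"delta_pos": [0, 0, 0.001], "turn": 0}, {"delta_pos": [0, 0, 0.001], "turn": 0}, {"delta_pos": [0, 0, 0], "turn": 0}])

```text
time_s: 7.25
position: [0.5454, -0.0177, 0.1899]
ee_rot: [-0.018, 1.0, -0.0, 0.0]
ft_force: [0.2, 0.6, 0.4]
opening: 0.0004
grasp_force: 0.1
```

Call:
move_arm(targets=[{"delta_pos": [0, 0, 0.001], "turn": 0}, {"delta_pos": [0, 0, 0], "turn": 0}])

```text
time_s: 7.45
position: [0.5454, -0.0177, 0.1889]
ee_rot: [-0.018, 1.0, -0.0, 0.0]
ft_force: [0.2, 0.3, 0.2]
opening: 0.0001
grasp_force: 0.3
```

Call:
move_arm(targets=[{"delta_pos": [0, 0, 0.001], "turn": 0}, {"delta_pos": [0, 0, 0], "turn": 0}])

```text
time_s: 7.65
position: [0.5455, -0.0177, 0.1886]
ee_rot: [-0.018, 1.0, -0.0, 0.0]
ft_force: [-1.6, 0.5, 5.4]
opening: 0.0
grasp_force: 2.5
```

Call:
move_arm(targets=[{"delta_pos": [0, 0, 0.001], "turn": 0}, {"delta_pos": [0, 0, 0], "turn": 0}])

```text
time_s: 7.85
position: [0.5455, -0.0177, 0.1885]
ee_rot: [-0.018, 1.0, -0.0, 0.0]
ft_force: [-4.8, 0.0, 10.3]
opening: 0.0001
grasp_force: 5.1
```

```bash
python3 - <<'E'
from h import *
s=observe();print(s["time_s"],s["position"],s["ft_force"])
cv2.imwrite("pics/s5.png",cv2.resize(read_camera("scene")["pixels"][50:230,200:440,::-1],None,fx=3,fy=3))
E
```

```text
7.85 [ 0.54551719 -0.0176665   0.18850322] [-4.81442169e+00  4.52801708e-03  1.03443886e+01]
```

View pics/s5.png

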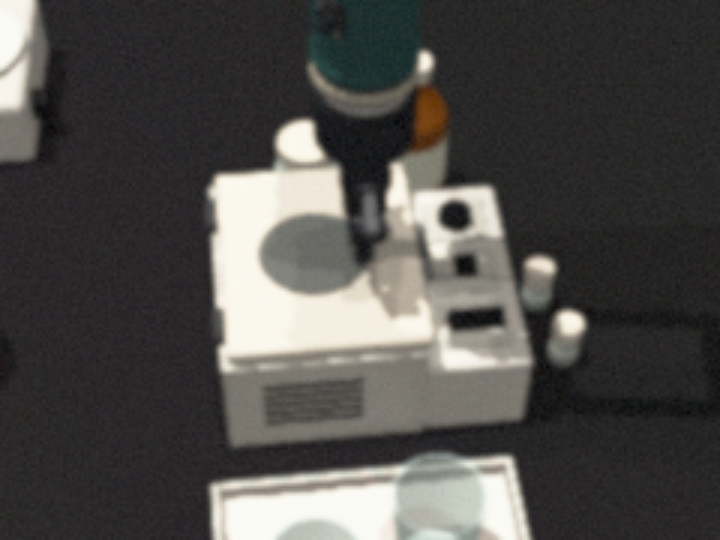

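The lid is shut: it looks level and flush, the fingertips are at 0.116 m, and the force rises to 10 N. Next I'll lift and move over to the start key.

Call:
move_arm(targets=[{"delta_pos": [0, 0, -0.005], "turn": 0}, {"delta_pos": [0, 0, -0.015], "turn": 0}, {"delta_pos": [0, 0, -0.015], "turn": 0}, {"delta_pos": [0.015, -0.011, 0], "turn": 0}, {"delta_pos": [0.02, -0.016, 0], "turn": 0}, {"delta_pos": [0.02, -0.016, 0], "turn": 0}, {"delta_pos": [0.02, -0.015, 0], "turn": 0}, {"delta_pos": [0.01, -0.008, 0], "turn": 0}, {"delta_pos": [0, 0, 0], "turn": 0}, {"delta_pos": [0, 0, 0], "turn": 0}])

```text
time_s: 8.9
position: [0.463, -0.0868, 0.2222]
ee_rot: [-0.017, 1.0, 0.0, 0.001]
ft_force: [1.7, -0.0, -0.7]
opening: -0.0001
grasp_force: 0.0
```

```bash
python3 - <<'E'
from h import *
s=observe();print(s["time_s"],s["position"],s["ft_force"])
a=[read_camera(n)["pixels"] for n in("scene","top")]
b=[cv2.resize(i,(780,290)) for i in(a[0][70:215,230:425,::-1],)]
c=cv2.resize(a[1][140:280,325:465,::-1],(300,300))
b=cv2.resize(a[0][80:200,260:420,::-1],(480,300),interpolation=cv2.INTER_CUBIC)
cv2.imwrite("pics/s6.png",np.hstack([b,c]))
E
```

```text
8.9 [ 0.46301066 -0.08676618  0.22224158] [ 1.67602587 -0.02053029 -0.74309584]
```

View pics/s6.png

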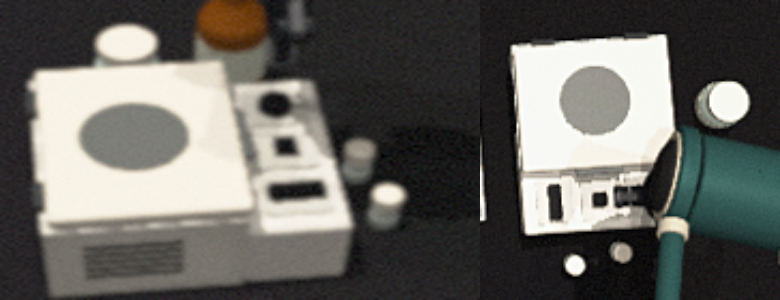

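```bash
python3 - <<'E'
from h import *
for n in("top","scene"):
    p=read_camera(n); print(n,proj(p,[[.462,-.0865,.094],[.463,-.0868,.15],[.463,-.0868,.222],[.463,-.0723,.15]]).round(1).tolist())
s=observe();w=read_camera("wrist")
H=np.array(w["hand_eye"]);k=np.array(w["intrinsics"])
for X in([.462,-.0865,.094],[.463,-.0868,.15]):
    t=R.from_quat(s["ee_rot"]).inv().apply(np.array(X)-s["position"]); c=(np.linalg.inv(H)@[*t,1])[:3]
    th=np.arctan2(np.hypot(*c[:2]),c[2]); ph=np.arctan2(c[1],c[0]); print(k[0,2]+k[0,0]*th*np.cos(ph),k[1,2]+k[1,1]*th*np.sin(ph))
cv2.imwrite("pics/w.png",w["pixels"][:,:,::-1])
E
```

```text
top [[401.2, 230.7], [405.3, 230.1], [411.1, 229.9], [399.8, 230.2]]
scene [[351.9, 120.5], [352.9, 104.1], [355.0, 80.9], [353.6, 108.2]]
315.8644888053111 214.64217586751266
314.74089871364976 250.61383117869303
```

View pics/w.png

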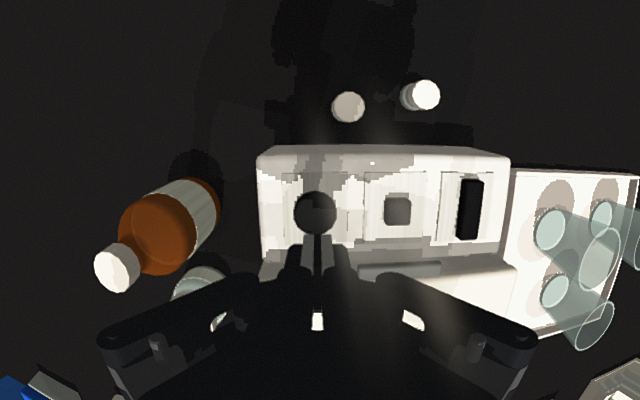

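The wrist view shows the round key at (315,213), against a predicted (316,215). The closed fingertips at (317,240) line up with it, and the bottle is clear to the left. Going down.

Call:
move_arm(targets=[{"delta_pos": [0, 0, 0.01], "turn": 0}, {"delta_pos": [0, 0, 0.015], "turn": 0}, {"delta_pos": [0, 0, 0.015], "turn": 0}, {"delta_pos": [0, 0, 0.008], "turn": 0}, {"delta_pos": [0, 0, 0.004], "turn": 0}, {"delta_pos": [0, 0, 0], "turn": 0}])

```text
time_s: 9.75
position: [0.4624, -0.0865, 0.1691]
ee_rot: [-0.018, 1.0, 0.0, -0.001]
ft_force: [1.5, -0.1, -0.8]
opening: 0.0004
grasp_force: 0.0
```

Call:
move_arm(targets=[{"delta_pos": [0, 0, 0.002], "turn": 0}, {"delta_pos": [0, 0, 0.002], "turn": 0}, {"delta_pos": [0, 0, 0.001], "turn": 0}, {"delta_pos": [0, 0, 0], "turn": 0}])

```text
time_s: 10.15
position: [0.4634, -0.0868, 0.1655]
ee_rot: [-0.018, 1.0, -0.0, 0.001]
ft_force: [0.2, -0.3, 2.8]
opening: -0.0003
grasp_force: 1.1
```

Call:
move_arm(targets=[{"delta_pos": [0, 0, 0.001], "turn": 0}, {"delta_pos": [0, 0, 0.001], "turn": 0}, {"delta_pos": [0, 0, 0], "turn": 0}])

```text
time_s: 10.45
position: [0.4634, -0.0868, 0.1634]
ee_rot: [-0.018, 1.0, -0.0, 0.001]
ft_force: [0.8, 0.1, 3.7]
opening: -0.0002
grasp_force: 1.8
```

Call:
move_arm(targets=[{"delta_pos": [0, 0, 0.001], "turn": 0}, {"delta_pos": [0, 0, 0.001], "turn": 0}, {"delta_pos": [0, 0, 0], "turn": 0}])

```text
time_s: 10.75
position: [0.4634, -0.0868, 0.1616]
ee_rot: [-0.018, 1.0, -0.0, 0.001]
ft_force: [0.3, -0.9, 7.2]
opening: -0.0001
grasp_force: 3.5
```

Call:
move_arm(targets=[{"delta_pos": [0, 0, 0.001], "turn": 0}, {"delta_pos": [0, 0, 0], "turn": 0}])

```text
time_s: 10.95
position: [0.4635, -0.0868, 0.1615]
ee_rot: [-0.018, 1.0, -0.0, 0.001]
ft_force: [-2.2, 0.9, 14.5]
opening: -0.0001
grasp_force: 6.7
```

The key is right down: the position has stopped at 0.1615 m while the force rises. Releasing it and retreating.

Call:
move_arm(targets=[{"delta_pos": [0, 0, -0.003], "turn": 0}, {"delta_pos": [0, 0, -0.006], "turn": 0}, {"delta_pos": [0, 0, -0.015], "turn": 0}, {"delta_pos": [0, 0, -0.025], "turn": 0}, {"delta_pos": [0, 0, -0.03], "turn": 0}, {"delta_pos": [0, 0, -0.03], "turn": 0}, {"delta_pos": [0, 0, -0.03], "turn": 0}, {"delta_pos": [0, 0, -0.01], "turn": 0}, {"delta_pos": [0, 0, 0], "turn": 0}, {"delta_pos": [0, 0, 0], "turn": 0}])

```text
time_s: 11.95
position: [0.4618, -0.0864, 0.3071]
ee_rot: [-0.018, 1.0, 0.0, -0.001]
ft_force: [-1.1, 0.3, -0.1]
opening: -0.0001
grasp_force: 0.0
```

```bash
python3 - <<'E'
from h import *
s=observe();print(s["time_s"],s["position"],s["ft_force"])
a=read_camera("scene");b=read_camera("top")
cv2.imwrite("pics/s7.png",np.hstack([cv2.resize(a["pixels"][80:200,260:420,::-1],(480,300)),cv2.resize(b["pixels"][140:280,325:465,::-1],(300,300))]))
E
```

```text
11.95 [ 0.4617971  -0.08642684  0.3070526 ] [-1.1033153   0.2793317  -0.10420646]
```

View pics/s7.png

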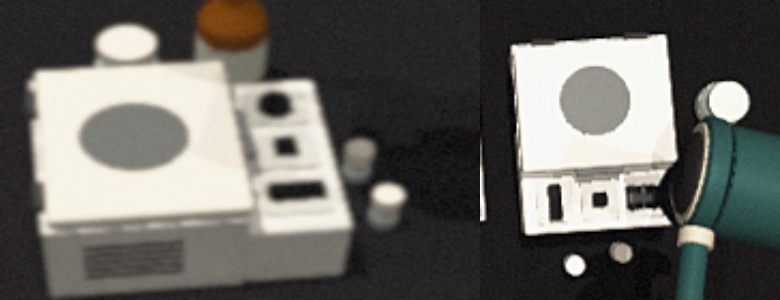

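The lid is shut, the round key is back up at (275,104), and the bottle, jar and vials haven't moved. The robot is clear.

```bash
python3 -c "
from rig import *
print(job_done())"
```

```text
the job is handed in; nothing more can be done
None
```

I pushed the lid fully shut, then pressed the start key right down and let it come back up; the other keys and the items around the centrifuge were left alone, and I handed the job in at about 12 s of robot time.

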